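Bring the clamp bar of the sanding wheel to the top

TASK

A new abrasive band is to be fitted on the little bench sanding wheel, but the steel clamp bar in the wheel's rubber tread is turned away, down in the dust trough. Turn the wheel round by its rim with the fingertips until the clamp bar is at the very top, and leave it standing still there. Leave the loose things around the machine (the tape roll beside it, yellow screwdriver, green last, beeswax) where they are.

Things in the scene. Friction and masses are not known exactly. Their poses are not given: they have to be found in the camera images.
- stand: Sanding machine fixed to the table: grey base 230 (x) x 150 (y) x 12 mm, aluminium dust trough 190 x 56 mm with its rim 87 mm up, two bearing posts 40 mm long in x, their tops 121 mm up, shaft ends out to y = +-58 mm. Origin: centre of the underside, on the table. z up, y along the axle, x away from the robot, the way the tread runs at the wheel's top. Hose stub at +x.
- axle (a point): Centre of the wheel, on its axle, 100 mm above the table; axes as the stand's. The wheel is a solid disc with a dark rubber tread, radius 75 mm, 32 mm wide (y from -16 to +16 mm), its sides flat, so that it can be pinched near the rim from above. Only its part from 121 to 175 mm above the table is free on both sides.
- wheel (a joint): Angle of the wheel, rad, endless, not wrapped. 0 (or any whole turn): clamp bar at the very top; growing values carry the wheel's top to the stand's +x. Spins freely (drag about 0.01 N m), is balanced, stays where it is left at rest; when pushed it coasts a moment. It starts with the bar in the lower half.
- clamp_bar (a point): Middle of the outer face of the clamp bar, the only one on the wheel: a steel bar 14 mm along the tread, 26 mm across it, standing 3 mm proud of the tread, with two small dark screw heads; 78 mm from the axle. Its z axis points out from the axle through the bar, its y axis along the axle.
- tape_roll: Loose bystander: a roll of tape, about 104 mm across and 25 mm high, lying flat on the table beside the machine (not the roll at the back of the table). Origin: centre of its underside.
- screwdriver_small: Loose bystander: small screwdriver with a yellow handle, 149 mm long and 23 mm thick, lying beside the machine. Origin: centre of its underside.
- last_green: Loose bystander: green shoe last, 266 x 88 mm and 120 mm high. Origin: centre of its underside.
- beeswax: Loose bystander: yellow block of beeswax, 53 x 37 x 24 mm. Origin: centre of its underside.

How it is judged:
At the end, for the whole second after the job is handed in: The clamp bar is at the top of the wheel, within 0.15 rad (about 8.6 degrees, 12 mm along the tread) of straight above the axle, and the wheel stands still (under 0.1 rad/s) (angle between clamp_bar's own z axis and vertical below 0.15 rad and velocity of joint wheel between -0.1 and 0.1 rad/s); the robot touches nothing.
It fails at once if a loose bystander (tape roll, screwdriver, last, beeswax) is shifted by more than 30 mm (distance of any of tape_roll, screwdriver_small, last_green, beeswax from where it was at the start of the episode above 0.03 m).
It also fails if it takes over 51 s, if anything falls off the work surface, if the arm or the gripper's body presses on something with over 40 N, if the wrist force passes 120 N, or if a joint passes its speed limit or range.

ROBOT

A 6-joint arm with a two-finger parallel gripper is mounted at the origin on a cart in front of the work surface, level with it; the furniture and walls round the work are solid. World frame = base frame: x ahead of the robot, y to its left, z up, the work surface at z = 0. Lengths are in m, angles in rad, forces in N, time in s.
With the tool pointing down it reaches from about 0.325 to 0.775 m from the base axis. Payload 5.5 kg.
Tool frame: the origin (TCP) lies midway between the tips of the shut fingers; the grasp point (between the pads) lies 19 mm behind it; z points along the fingers, y is the line along which they close (so a half turn about z gives the same grasp; the last joint's range is limited). The gripper opens to 85 mm and grips with 20 to 120 N. Pads are 22 mm wide; open, the fingers measure 114 mm over their backs; the gripper's body (76 mm by 85 mm) begins 54 mm behind the grasp point. The pads swing forward as they close: fully open they stand 13 mm farther back than shut.
Start: joints at [1.142, 0.091, 1.231, -0, 1.82, -0.057], TCP at [0.218, 0.559, 0.231] pointing down, gripper open.
Joint ranges: [-2.87, 2.87], [-0.86, 2.18], [0.17, 2.46], [-1.51, 4.65], [0.06, 2.69], [-2.65, 2.65]. Speed limits (rad/s): [2.57, 2.57, 3.01, 3.14, 3.14, 3.14].

INTERFACE

Orientations are given as a 3x3 rotation matrix whose columns are the frame's x, y, z axes.
In Python, from workcell import ctrl gives the robot as it stands. The module is installed in compiled form; this text tells all that it offers.
- The arm moves only by the tool arm_command, never from a script. Its argument "series" is a list of rows, each a list of 7 numbers: the turn, a rotation vector about the tool's x, y, z as a fraction of full scale, then the shift along the tool's x, y, z as a fraction of full scale, then the gripper's target within -1 to 1 (shut at 1, half-way at 0, fully open at -1). In form: [[wx, wy, wz, tx, ty, tz, fingers], ...]. A call has 1 to 20 rows; each row shifts and turns the commanded pose from where the row before left it, along the tool's axes as they then stand; what a row does not reach is not made up. Full scale, the value 1, is 100 mm for a shift and 60 degrees for a turn. A row lasts 1/8 s, in which the tool goes at most 62.5 mm and 10.7 degrees, less where a joint would pass 70% of its speed; a pose out of reach is approached as far as the arm can. A call with a number of a shift or a turn outside -1 to 1 is refused whole. A call with a gripper value outside its range is refused whole. The fingers move at their own pace and stop on an object; "force" is the grip in N (left out, the last holds). Time passes only in rows, so rows that do not move let the fingers close. It gives the time, the measured TCP pose, the force, the opening and the grip force at its end, in the units of the state.
- ctrl.get_obs(): the state, without advancing time (a new reading comes with each control period).
- ctrl.grab_frame(name): name is "side" or "top"; returns a dict with "img" (384x512x3 uint8, blue, green, red), "intrinsics" (3x3 intrinsics, pixels), "k1" (the pictures are not rectified: a ray, as slopes to the right and down, at radius r is drawn at 1 + k1 r^2 times it, then the intrinsics apply), "T" (4x4, takes a point from camera to world coordinates). Camera axes: x right, y up, looking along -z (the intrinsics and any distortion apply to the point x, -y, -z); pixel columns grow to the right and rows downward; lengths in m; the calibration is good to about 2 mm. A picture is of the moment at which its call begins. There is no depth.
- ctrl.close_job(): hands the job in; it is judged then, once.
The state is a dict: "t": time; "joint_pos": joint angles; "qvel": joint speeds; "effort": joint torques, N m; "position": TCP position; "tool_rot": TCP orientation; "wrist_force": force on the tool from outside, world axes, zero at the start; "torque": the same for the moment, N m; "gripper_width": finger opening in m; "gripper_force": force on a finger pad.
Only numpy, scipy, OpenCV 4.12 (cv2) and the standard library are available. Lean on these libraries where they do the work, as an engineer would, in place of code of your own. Each camera call takes 0.05 s, during which the arm holds its last target. There are 200 camera calls.

## Working session

There is one attempt and no reset: what is moved stays moved. The work goes in short steps, Python scripts to look and compute and a tool call to move; the robot and the scene stay as the last step left them, time stands still between calls to the robot, and variables do not carry over. Pictures are saved under pics/ and viewed, at most 10 in all, crops included, and the job is handed in when it is done.

Besides the shell and the picture viewer there is one more tool, called after "Request:" as a command line: name --pt "numbers of a row" for each row, then --argument value for the rest. arm_command: Moves the arm, as the interface text tells. Shift numbers are shares of 100 mm and turn numbers shares of 60 degrees, none past 1 either way. Its arguments: {"type":"object","properties":{"series":{"type":"array"},"force":{"type":"number"}},"required":["series"]}

```bash
mkdir -p pics
cat > h.py <<'E'
import numpy as np, cv2
from workcell import ctrl
def grab(n,save=None):
    f=ctrl.grab_frame(n)
    if save: cv2.imwrite('pics/'+save,f['img'])
    return f
def ray(f,u,v):
    K=np.array(f['intrinsics']);T=np.array(f['T'])
    p=cv2.undistortPoints(np.array([[[u,v]]],float),K,np.array([f['k1'],0,0,0.]))[0,0]
    return T[:3,3],T[:3,:3]@np.array([p[0],-p[1],-1])
def onz(f,u,v,z):
    o,d=ray(f,u,v);return o+d*(z-o[2])/d[2]
def proj(f,P):
    K=np.array(f['intrinsics']);T=np.array(f['T'])
    c=T[:3,:3].T@(np.array(P)-T[:3,3]);c=np.array([c[0],-c[1],-c[2]])
    return cv2.projectPoints(c.reshape(1,3),np.zeros(3),np.zeros(3),K,np.array([f['k1'],0,0,0.]))[0].ravel()
E
python3 - <<'E'
from h import *
for n in('side','top'):
    f=grab(n,n+'0.png');print(n,np.round(f['T'],3).tolist(),np.round(f['intrinsics'],1).tolist(),f['k1'])
o=ctrl.get_obs();print(o['t'],o['position'],np.round(o['tool_rot'],3).tolist(),o['gripper_width'])
E
```

```text
side [[0.991, 0.056, -0.125, 0.465], [-0.136, 0.482, -0.865, -0.683], [0.011, 0.874, 0.486, 0.554], [0.0, 0.0, 0.0, 1.0]] [[362.0, 0.0, 257.0], [0.0, 362.0, 186.6], [0.0, 0.0, 1.0]] -0.0371054875258298
top [[0.008, 0.981, -0.191, 0.397], [-1.0, 0.005, -0.016, 0.056], [-0.015, 0.191, 0.981, 1.13], [0.0, 0.0, 0.0, 1.0]] [[409.3, 0.0, 253.7], [0.0, 409.3, 193.1], [0.0, 0.0, 1.0]] -0.06626632094255676
0.1 [0.2178975  0.55875158 0.23022964] [[-0.932, 0.363, -0.001], [0.363, 0.932, -0.002], [0.0, -0.002, -1.0]] 0.08551596715865917
```

View pics/side0.png

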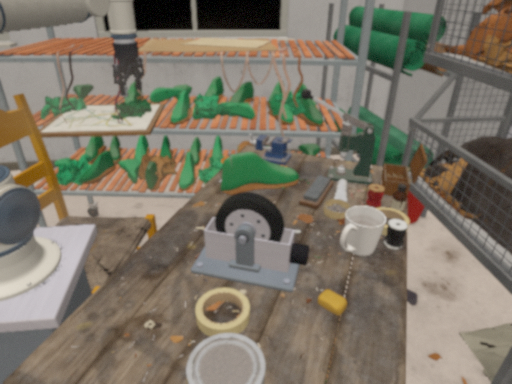

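View pics/top0.png

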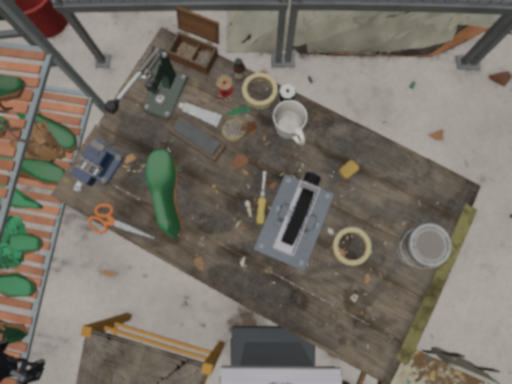

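The side view shows the machine with its wheel at about (248,220) and the hose at (300,253). In the top view the base is centred near (295,222), the hose (+x) at (312,180), the screwdriver at (262,205) and the tape roll at (352,246). Next I enlarge the machine in both views to get the base corners.

Run:
```python
from h import *
a=cv2.imread('pics/top0.png')[165:280,235:355];b=cv2.imread('pics/side0.png')[180:295,185:315]
c=np.hstack([cv2.resize(x,(390,460),interpolation=cv2.INTER_CUBIC) if 0 else cv2.resize(x,None,fx=3.1,fy=3.1,interpolation=cv2.INTER_CUBIC) for x in(a,b)])
cv2.imwrite('pics/crop0.png',c);print(c.shape)
f=grab('top');im=f['img']
hsv=cv2.cvtColor(im,cv2.COLOR_BGR2HSV)
# bluish-grey of the machine
m=((im[...,0].astype(int)-im[...,2])>-2).astype(np.uint8)*255
w=np.zeros_like(m);w[165:280,235:355]=255;m&=w
m=cv2.morphologyEx(m,cv2.MORPH_OPEN,np.ones((3,3)))
for name,mm,z in(('grey',m,0.012),('dark',((im.max(2)<45).astype(np.uint8)*255)&w,0.16)):
    cs=sorted(cv2.findContours(mm,0,1)[0],key=cv2.contourArea)[-2:]
    for k in cs:
        r=cv2.minAreaRect(k);P=np.array([onz(f,u,v,z)[:2] for u,v in cv2.boxPoints(r)])
        print(name,cv2.contourArea(k),np.round(cv2.boxPoints(r)).tolist(),np.round(P,3).tolist(),P.mean(0).round(3),[round(float(np.linalg.norm(P[i]-P[i-1])),3) for i in(1,2)])
```

```text
(356, 775, 3)
grey 120.5 [[303.0, 183.0], [306.0, 172.0], [319.0, 176.0], [316.0, 187.0]] [[0.646, -0.063], [0.676, -0.074], [0.664, -0.11], [0.634, -0.099]] [ 0.655 -0.086] [0.032, 0.038]
grey 4219.0 [[253.0, 250.0], [284.0, 173.0], [335.0, 194.0], [304.0, 270.0]] [[0.459, 0.076], [0.674, -0.011], [0.615, -0.152], [0.404, -0.062]] [ 0.538 -0.037] [0.232, 0.153]
dark 89.5 [[304.0, 179.0], [307.0, 171.0], [320.0, 177.0], [317.0, 184.0]] [[0.623, -0.05], [0.641, -0.058], [0.627, -0.089], [0.609, -0.081]] [ 0.625 -0.07 ] [0.02, 0.034]
dark 514.0 [[282.0, 240.0], [304.0, 189.0], [314.0, 193.0], [292.0, 244.0]] [[0.474, 0.003], [0.598, -0.049], [0.588, -0.073], [0.464, -0.021]] [ 0.531 -0.035] [0.135, 0.026]
```

View pics/crop0.png

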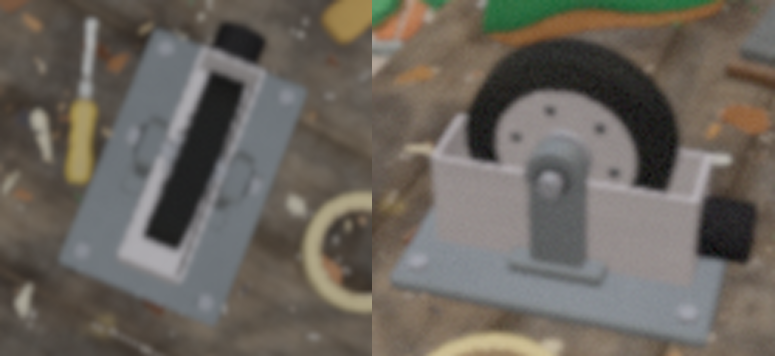

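The base rectangle measures 232 x 153 mm, which matches the given size. That puts the stand at about (0.537,-0.036) with a yaw of about -22.5°, so the tool's y is already along the axle. The bar is not visible. I'm moving above the wheel now.

Request:
arm_command --pt "0 0 0.02 -0.37 -0.305 0 -0.3" --pt "0 0 0 -0.37 -0.305 0 -0.3" --pt "0 0 0 -0.37 -0.305 0 -0.3" --pt "0 0 0 -0.37 -0.305 0 -0.3" --pt "0 0 0 -0.37 -0.305 0 -0.3" --pt "0 0 0 -0.37 -0.305 0 -0.3" --pt "0 0 0 -0.37 -0.305 0 -0.3" --pt "0 0 0 -0.37 -0.305 0 -0.3" --pt "0 0 0 -0.37 -0.305 0 -0.3" --pt "0 0 0 -0.37 -0.305 0 -0.3" --pt "0 0 0 -0.37 -0.305 0 -0.3" --pt "0 0 0 -0.37 -0.305 0 -0.3" --pt "0 0 0 -0.37 -0.305 0 -0.3" --pt "0 0 0 -0.37 -0.305 0 -0.3" --pt "0 0 0 0 0 0 -0.3" --force 30

```text
t: 2.02
position: [0.5345, -0.0359, 0.2299]
tool_rot: [[-0.922, 0.387, -0.002], [0.387, 0.922, -0.0], [0.002, -0.001, -1.0]]
wrist_force: [-0.5, 0.4, -0.6]
gripper_width: 0.0558
gripper_force: 0.0
```

Run:
```python
from h import *
f=grab('side');y=np.radians(-22.5);X=np.array([np.cos(y),np.sin(y),0]);Y=np.array([-X[1],X[0],0]);A=np.array([.537,-.036,.1])
print('shaft end pred',proj(f,A-.058*Y),'seen ~242.4,239.7')
print('wheel top pred',proj(f,A+[0,0,.075]-.016*Y),'  px per mm x',proj(f,A+.01*X)-proj(f,A),' per 10mm y',proj(f,A+.01*Y)-proj(f,A))
```

```text
shaft end pred [239.0950112  239.21429853] seen ~242.4,239.7
wheel top pred [244.68010089 197.62357543]   px per mm x [4.41800883 0.71050958]  per 10mm y [ 1.25428244 -2.50910797]
```

Run:
```python
from h import *
f=grab('side');g=grab('top')
c=lambda u,v:(185+(u-372)/3.1,180+v/3.1); d=lambda u,v:(235+u/3.1,165+v/3.1)
for n,p in(('-x-y',c(393,283)),('+x-y',c(708,342))): print(n,onz(f,*p,.012).round(4))
for n,p in(('-x+y',d(58,263)),('+x+y',d(153,30)),('+x-y',d(305,95)),('-x-y',d(213,325))): print('top',n,onz(g,*p,.012).round(4))
p=np.array([.5,-.1,.1]);o,e=ray(f,*c(550,185));
y=np.radians(-22.5);X=np.array([np.cos(y),np.sin(y),0]);Y=np.array([-X[1],X[0],0])
t=(.1-o[2])/e[2];s=o+e*t;print('axle from shaft',s+.058*Y)
```

```text
-x-y [ 0.412  -0.0755  0.012 ]
+x-y [ 0.6184 -0.1581  0.012 ]
top -x+y [0.4583 0.0725 0.012 ]
top +x+y [ 0.6683 -0.0119  0.012 ]
top +x-y [ 0.6091 -0.1478  0.012 ]
top -x-y [ 0.4056 -0.0624  0.012 ]
axle from shaft [ 0.54359517 -0.03836103  0.1       ]
```

Request:
arm_command --pt "0 0 0 -0.06 -0.015 0 -0.2" --pt "0 -0.133 0 0.181 0 0.013 -0.2" --pt "0 -0.133 0 0.181 0 0.013 -0.2" --pt "0 -0.133 0 0.181 0 0.013 -0.2" --pt "0 -0.133 0 0.181 0 0.013 -0.2" --pt "0 -0.133 0 0.181 0 0.013 -0.2" --pt "0 0 0 0 0 0.3 -0.2" --pt "0 0 0 0 0 0.1 -0.2" --pt "0 0 0 0 0 0 -0.2"

```text
t: 3.3
position: [0.4949, -0.0121, 0.1714]
tool_rot: [[-0.712, 0.387, 0.586], [0.296, 0.922, -0.249], [-0.637, -0.004, -0.771]]
wrist_force: [-0.8, -0.5, 0.5]
gripper_width: 0.0516
gripper_force: 0.0
```

Run:
```python
from h import *
f=grab('side');g=grab('top')
c=np.hstack([cv2.resize(x,(390,345),interpolation=cv2.INTER_CUBIC) for x in(f['img'][165:280,180:310],g['img'][150:265,230:360])])
cv2.imwrite('pics/c1.png',c)
o=ctrl.get_obs();y=np.radians(-22.5);X=np.array([np.cos(y),np.sin(y),0]);Y=np.array([-X[1],X[0],0]);d=o['position']-[.54,-.0398,.1]
print(d@X,d@Y,d[2],np.degrees(np.arctan2(d@X,d[2])),o['tool_rot'][:,2]@X,o['tool_rot'][:,2]@Y,o['tool_rot'][:,1]@Y,o['joint_pos'])
```

```text
-0.05198060000080088 0.008360143482661828 0.07308230869030885 -35.42276071510546 0.6384487491410239 -0.005317926427282463 0.9999848110730608 [ 0.12962614 -0.79040899  2.16126209 -0.35800687  1.17360139 -1.00782623]
```

View pics/c1.png

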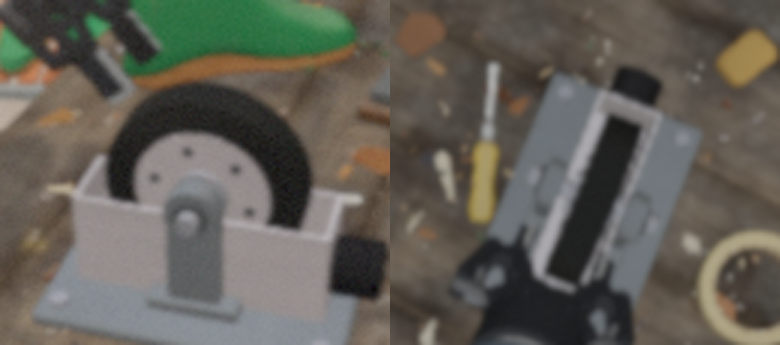

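The left half shows the gripper at upper left, tilted and just behind the wheel. The right half shows the fingers straddling the tread plane, slightly off to +y. Joint 2 is close to its range here, so I'll back off and use strokes from about -16° toward +x instead.

Request:
arm_command --pt "0 0 0 0 0 -0.3 -0.2" --pt "0 0.133 0 -0.17 0 0.013 -0.2" --pt "0 0.133 0 -0.17 0 0.013 -0.2" --pt "0 0.133 0 -0.17 0 0.013 -0.2" --pt "0 0 0 0 0 0 -0.2"

```text
t: 4.03
position: [0.5211, -0.0235, 0.2172]
tool_rot: [[-0.888, 0.389, 0.244], [0.373, 0.921, -0.108], [-0.267, -0.005, -0.964]]
wrist_force: [-1.5, -0.3, -1.4]
gripper_width: 0.0511
gripper_force: 0.0
```

```bash
cat > s.py <<'E'
from h import *
import sys
from scipy.spatial.transform import Rotation as R
th,r=np.radians(float(sys.argv[1])),float(sys.argv[2])/1000
o=ctrl.get_obs();y=np.radians(-22.5);X=np.array([np.cos(y),np.sin(y),0]);Y=np.array([-X[1],X[0],0]);Z=np.array([0,0,1.])
A=np.array([.54,-.0398,.1])+(float(sys.argv[3])/1000*X if len(sys.argv)>3 else 0)
n=np.sin(th)*X+np.cos(th)*Z; Rt=np.column_stack([np.cross(Y,-n),Y,-n]); Ro=np.array(o['tool_rot']);d=o['position']-A
print('now ang %.1f r %.1f mm y %.1f'%(np.degrees(np.arctan2(d@X,d[2])),1e3*np.hypot(d@X,d[2]),1e3*d@Y),'tool ang',np.degrees(np.arctan2(-Ro[:,2]@X,-Ro[2,2])).round(1))
print('turn',(np.degrees(R.from_matrix(Ro.T@Rt).as_rotvec())/60).round(3),'shift',(Ro.T@(A+r*n-o['position'])*10).round(3),'q',np.round(o['joint_pos'],2),'F',np.round(o['wrist_force'],1),'t',o['t'])
E
python3 s.py -16 120
```

```text
now ang -11.4 r 119.6 mm y 7.9 tool ang -15.5
turn [-0.007 -0.009 -0.005] shift [ 0.095 -0.079 -0.007] q [-0.05 -0.35  1.68 -0.1   1.56 -1.23] F [-1.5 -0.3 -1.4] t 4.025
```

Request:
arm_command --pt "0 0 0 0.09 -0.08 0 -0.2" --pt "0 0 0 0 0 0.25 -0.2" --pt "0 0 0 0 0 0.25 -0.2" --pt "0 0 0 0 0 0 -0.2"

```text
t: 4.53
position: [0.518, -0.0309, 0.1656]
tool_rot: [[-0.889, 0.386, 0.246], [0.37, 0.923, -0.108], [-0.268, -0.005, -0.963]]
wrist_force: [-0.0, 0.3, -0.6]
gripper_width: 0.0509
gripper_force: 0.0
```

```bash
python3 s.py -16 42
python3 - <<'E'
from h import *
f=grab('side');g=grab('top')
c=np.hstack([cv2.resize(x,(390,345),interpolation=cv2.INTER_CUBIC) for x in(f['img'][165:280,180:310],g['img'][150:265,230:360])])
cv2.imwrite('pics/c2.png',c)
E
```

```text
now ang -19.9 r 69.8 mm y -0.2 tool ang -15.6
turn [-0.006 -0.007 -0.002] shift [-0.049  0.004  0.276] q [-0.06 -0.37  1.79 -0.09  1.47 -1.24] F [-0.   0.3 -0.6] t 4.525
```

View pics/c2.png

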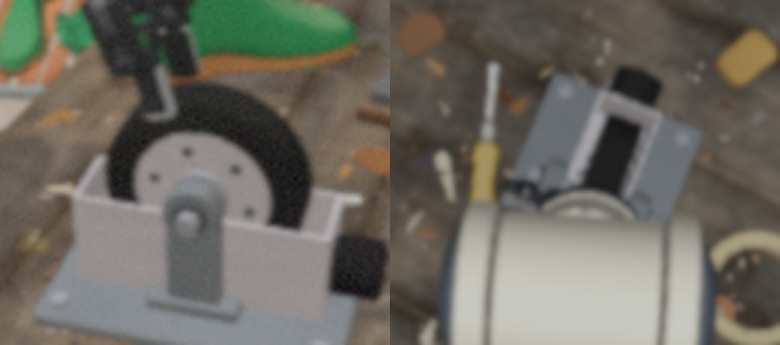

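The near finger is in front of the wheel's near side, with its tip at about (163,118) in the left half, and the far finger is behind it. The straddle is good, so I'll go down 27 mm and pinch.

Request:
arm_command --pt "0 0 0 -0.04 0 0.14 -0.2" --pt "0 0 0 0 0 0.13 -0.2" --pt "0 0 0 0 0 0 0.4" --pt "0 0 0 0 0 0 0.6" --pt "0 0 0 0 0 0 0.6" --pt "0 0 0 0 0 0 0.6" --force 25

```text
t: 5.38
position: [0.5301, -0.035, 0.1401]
tool_rot: [[-0.89, 0.385, 0.244], [0.371, 0.923, -0.106], [-0.266, -0.004, -0.964]]
wrist_force: [5.1, 2.6, -8.9]
gripper_width: 0.0316
gripper_force: 32.1
```

```bash
python3 s.py 50 42
```

```text
now ang -15.4 r 41.6 mm y 0.7 tool ang -15.5
turn [-0.003  1.091 -0.004] shift [-0.381 -0.005  0.241] q [-0.07 -0.33  1.8  -0.09  1.41 -1.25] F [ 5.1  2.6 -8.9] t 5.375
```

Request:
arm_command --pt "0 0.1 0 -0.044 0 0.002 0.6" --pt "0 0.1 0 -0.044 0 0.002 0.6" --pt "0 0.1 0 -0.044 0 0.002 0.6" --pt "0 0.1 0 -0.044 0 0.002 0.6" --pt "0 0 0 0 0 0 0.6"

```text
t: 6.0
position: [0.5466, -0.0416, 0.1404]
tool_rot: [[-0.912, 0.385, -0.143], [0.381, 0.923, 0.056], [0.154, -0.004, -0.988]]
wrist_force: [-0.1, 4.9, -10.2]
gripper_width: 0.0317
gripper_force: 32.5
```

```bash
python3 s.py 50 42
```

```text
now ang 9.5 r 41.0 mm y 0.8 tool ang 8.8
turn [-0.002  0.686 -0.004] shift [-0.272 -0.007  0.093] q [-0.16  0.09  1.4   0.03  1.8  -1.33] F [ -0.1   4.9 -10.2] t 6.0
```

Forces are small, so I'll carry on to about +51°, let go, back off radially and look.

Request:
arm_command --pt "0 0.1 0 -0.044 0 0.002 0.6" --pt "0 0.1 0 -0.044 0 0.002 0.6" --pt "0 0.1 0 -0.044 0 0.002 0.6" --pt "0 0.1 0 -0.044 0 0.002 0.6" --pt "0 0.1 0 -0.044 0 0.002 0.6" --pt "0 0.1 0 -0.044 0 0.002 0.6" --pt "0 0.1 0 -0.044 0 0.002 0.6" --pt "0 0 0 0 0 0 0.6"

```text
t: 7.0
position: [0.57, -0.0513, 0.1227]
tool_rot: [[-0.578, 0.384, -0.72], [0.245, 0.923, 0.296], [0.779, -0.005, -0.627]]
wrist_force: [-19.6, 11.2, -19.2]
gripper_width: 0.0318
gripper_force: 31.6
```

```bash
python3 s.py 50 42
python3 - <<'E'
from h import *
f=grab('side');g=grab('top')
c=np.hstack([cv2.resize(x,(390,345),interpolation=cv2.INTER_CUBIC) for x in(f['img'][165:280,180:310],g['img'][150:265,230:360])])
cv2.imwrite('pics/c3.png',c)
E
```

```text
now ang 54.8 r 39.3 mm y 0.9 tool ang 51.1
turn [-0.002 -0.019 -0.005] shift [ 0.033 -0.009 -0.028] q [-0.23  0.8   0.74  0.21  2.48 -1.3 ] F [-19.6  11.2 -19.2] t 7.0
```

View pics/c3.png

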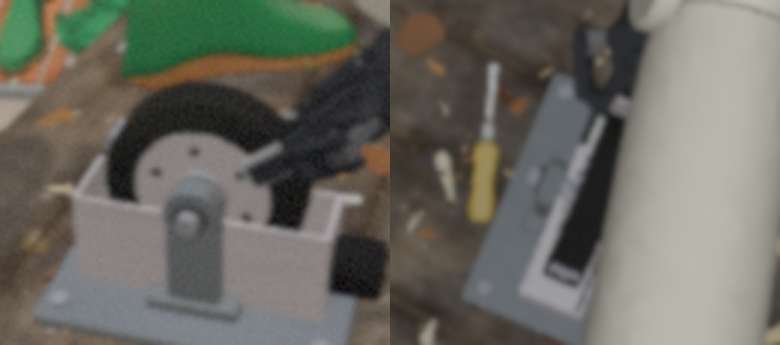

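The bar is showing: at about (565,272) in the right half and (115,132) in the left, on the wheel's -x side. Now its angle.

```bash
cat > bar.py <<'E'
from h import *
y=np.radians(-22.5);X=np.array([np.cos(y),np.sin(y),0]);Y=np.array([-X[1],X[0],0]);
def bar(f,u,v,A,r=.078):
    o,d=ray(f,u,v);d=np.array([d@X,d[2]]);o=o-A;o=np.array([o@X,o[2]])
    a,b,c=d@d,2*o@d,o@o-r*r
    D=max(b*b-4*a*c,0);t=(-b-np.sqrt(D))/(2*a);p=o+t*d
    return np.degrees(np.arctan2(*p)).round(1),D>0
E
python3 - <<'E'
from bar import *
g=grab('top');f=grab('side')
for A in([.54,-.0398,.1],[.5355,-.0375,.1]):
    A=np.array(A);print(bar(g,230+175/3,150+272/3,A),bar(f,180+115/3,165+132/3,A))
    for th in(-50,-60,-70,-80):
        a=np.radians(th);P=A+.078*(np.sin(a)*X+np.cos(a)*np.array([0,0,1]))
        print(th,(proj(g,P)-[230,150])*3+[390,0],(proj(f,P)-[180,165])*3)
E
```

```text
(np.float64(-65.2), np.True_) (np.float64(-39.7), np.True_)
-50 [570.99867117 257.23627308] [124.97003155 107.5452535 ]
-60 [566.34891291 267.3948898 ] [115.29923831 119.22757734]
-70 [562.64236258 275.13121304] [108.53621247 132.48448812]
-80 [559.97390959 280.26414303] [104.80503645 146.87473231]
(np.float64(-58.5), np.True_) (np.float64(-31.9), np.True_)
-50 [568.15542787 262.86932251] [118.50038783 106.26852016]
-60 [563.52920767 272.97992459] [108.90717539 117.94060029]
-70 [559.85087865 280.65903335] [102.21588473 131.1847729 ]
-80 [557.21416082 285.72792291] [ 98.54871437 145.56034816]
```

Request:
arm_command --pt "0 0 0 0 0 0 -0.2" --pt "0 0 0 0 0 0 -0.2" --pt "0 0 0 0 0 0 -0.2" --pt "0 0 0 0 0 -0.4 -0.2" --pt "0 0 0 0 0 -0.4 -0.2" --pt "0 -0.14 0 0.175 0 0.013 -0.2" --pt "0 -0.14 0 0.175 0 0.013 -0.2" --pt "0 -0.14 0 0.175 0 0.013 -0.2" --pt "0 -0.14 0 0.175 0 0.013 -0.2" --pt "0 -0.14 0 0.175 0 0.013 -0.2" --pt "0 -0.14 0 0.175 0 0.013 -0.2" --pt "0 -0.14 0 0.175 0 0.013 -0.2" --pt "0 -0.14 0 0.175 0 0.013 -0.2" --pt "0 0 0 0 0 0 -0.2"

```text
t: 8.95
position: [0.5059, -0.0254, 0.2157]
tool_rot: [[-0.883, 0.385, 0.267], [0.367, 0.923, -0.116], [-0.291, -0.004, -0.957]]
wrist_force: [0.6, 0.6, 0.5]
gripper_width: 0.0515
gripper_force: 0.0
```

```bash
python3 s.py -18 80 -3
python3 - <<'E'
from h import *
f=grab('side');g=grab('top')
c=np.hstack([cv2.resize(x,(390,345),interpolation=cv2.INTER_CUBIC) for x in(f['img'][165:280,180:310],g['img'][150:265,230:360])])
cv2.imwrite('pics/c4.png',c)
E
```

```text
now ang -16.4 r 120.6 mm y 0.2 tool ang -16.9
turn [-0.004 -0.018 -0.001] shift [ 0.026 -0.001  0.406] q [-0.05 -0.42  1.74 -0.1   1.54 -1.24] F [0.6 0.6 0.5] t 8.95
```

View pics/c4.png

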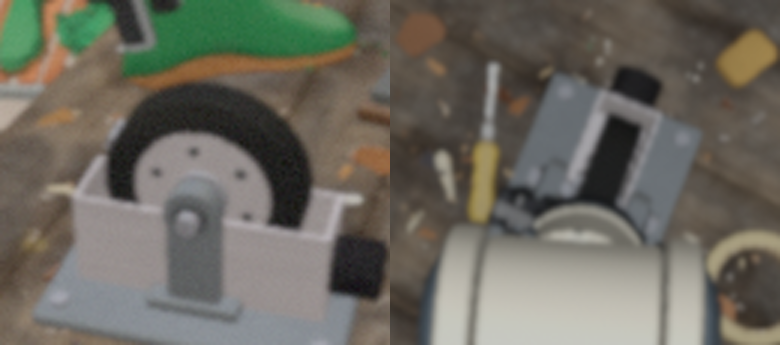

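The wheel stayed put: the bar's edge is still at (115,130) in the left half. I'll pinch again and stroke about 64°.

Request:
arm_command --pt "0 -0.018 0 0.026 0 0.26 -0.2" --pt "0 0 0 0 0 0.26 -0.2" --pt "0 0 0 0 0 0.26 -0.2" --pt "0 0 0 0 0 0 -0.2" --pt "0 0 0 0 0 0 0.4" --pt "0 0 0 0 0 0 0.6" --pt "0 0 0 0 0 0 0.6" --pt "0 0 0 0 0 0 0.6"

```text
t: 10.05
position: [0.5295, -0.0346, 0.143]
tool_rot: [[-0.877, 0.386, 0.286], [0.366, 0.922, -0.123], [-0.311, -0.003, -0.95]]
wrist_force: [3.1, 2.3, 2.4]
gripper_width: 0.0316
gripper_force: 29.9
```

```bash
python3 s.py 46 42 -3
```

```text
now ang -11.4 r 43.8 mm y 0.8 tool ang -18.1
turn [-0.002  1.069 -0.004] shift [-0.326 -0.006  0.252] q [-0.06 -0.37  1.84 -0.11  1.38 -1.23] F [3.1 2.3 2.4] t 10.05
```

Request:
arm_command --pt "0 0.107 0 -0.048 0 0.008 0.6" --pt "0 0.107 0 -0.048 0 0.008 0.6" --pt "0 0.107 0 -0.048 0 0.008 0.6" --pt "0 0.107 0 -0.048 0 0.008 0.6" --pt "0 0.107 0 -0.048 0 0.008 0.6" --pt "0 0.107 0 -0.048 0 0.008 0.6" --pt "0 0.107 0 -0.048 0 0.008 0.6" --pt "0 0.107 0 -0.048 0 0.008 0.6" --pt "0 0.107 0 -0.048 0 0.008 0.6" --pt "0 0.107 0 -0.048 0 0.008 0.6" --pt "0 0 0 0 0 0 0.6"

```text
t: 11.42
position: [0.57, -0.0512, 0.125]
tool_rot: [[-0.637, 0.386, -0.667], [0.268, 0.923, 0.278], [0.723, -0.001, -0.691]]
wrist_force: [9.3, 3.4, 2.9]
gripper_width: 0.0318
gripper_force: 33.8
```

```bash
python3 s.py 46 42 -3
python3 - <<'E'
from h import *
f=grab('side');g=grab('top')
c=np.hstack([cv2.resize(x,(390,345),interpolation=cv2.INTER_CUBIC) for x in(f['img'][165:280,180:310],g['img'][150:265,230:360])])
cv2.imwrite('pics/c5.png',c)
E
```

```text
now ang 54.6 r 43.1 mm y 0.9 tool ang 46.3
turn [ 0.001 -0.005 -0.003] shift [ 0.064 -0.009  0.007] q [-0.22  0.73  0.8   0.18  2.4  -1.31] F [9.3 3.4 2.9] t 11.425
```

View pics/c5.png

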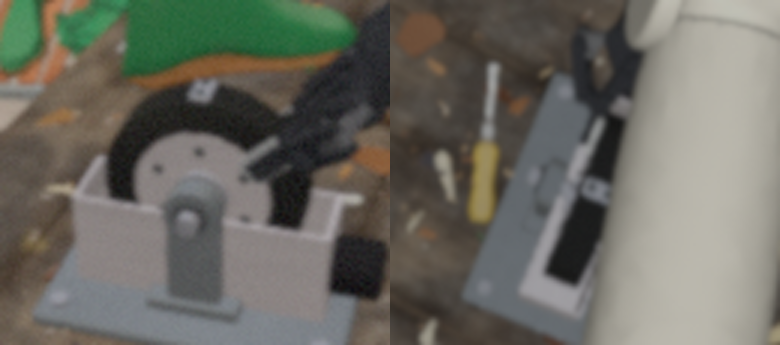

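The bar is close to the top: (203,90) in the left half and (597,190) in the right. I'll compute its angle for both axle estimates.

Run:
```python
from bar import *
c=cv2.imread('pics/c5.png')
def cen(x0,x1,y0,y1,th):
    p=c[y0:y1,x0:x1].min(2);q=np.argwhere(p>th);return q.mean(0)[::-1]+[x0,y0],len(q)
g=grab('top');f=grab('side')
s,n=cen(188,218,76,106,105);t,n2=cen(586,612,176,204,105);print(s,n,t,n2)
for A in([.54,-.0398,.1],[.537,-.0385,.1],[.5355,-.0375,.1]):
    A=np.array(A);print('top',bar(g,230+(t[0]-390)/3,150+t[1]/3,A),'side',bar(f,180+s[0]/3,165+s[1]/3,A))
    for th in(0,8): 
        a=np.radians(th);P=A+.078*(np.sin(a)*X+np.cos(a)*np.array([0,0,1]));print(th,(proj(g,P)-[230,150])*3+[390,0],(proj(f,P)-[180,165])*3)
    print('shaft',(proj(f,A-.058*Y)-[180,165])*3,'seen 189,222')
```

```text
[202.88059701  89.98258706] 402 [597.64248705 191.5492228 ] 193
top (np.float64(-5.2), np.True_) side (np.float64(0.0), np.True_)
0 [602.21981469 183.6974594 ] [205.47743216  85.23252508]
8 [607.24361568 171.22529105] [220.66820265  88.34391318]
shaft [182.20795381 225.71244561] seen 189,222
top (np.float64(-2.8), np.True_) side (np.float64(2.4), np.True_)
0 [600.60992964 187.48288532] [200.94054137  84.54828225]
8 [605.64168708 174.99350447] [216.10384325  87.65481078]
shaft [177.62965359 224.87467319] seen 189,222
top (np.float64(-1.5), np.True_) side (np.float64(3.7), np.True_)
0 [599.3568861  189.37495026] [198.61952124  83.95439817]
8 [604.39385417 176.87699226] [213.76281702  87.05657401]
shaft [175.29662938 224.14344876] seen 189,222
```

The estimates run from -5° to -1°. I'll nudge it +3°, then release, back off and check.

Request:
arm_command --pt "0 0.05 0 -0.022 0 0.003 0.6" --pt "0 0 0 0 0 0 0.6" --pt "0 0 0 0 0 0 0.6" --pt "0 0 0 0 0 0 -0.2" --pt "0 0 0 0 0 0 -0.2" --pt "0 0 0 0 0 0 -0.2" --pt "0 0 0 0 0 -0.3 -0.2" --pt "0 0 0 0 0 -0.4 -0.2" --pt "0 0 0 0 0 -0.4 -0.2" --pt "0 0 0 0 0 0 -0.2" --pt "0 0 0 0 0 0 -0.2"

```text
t: 13.0
position: [0.6428, -0.0793, 0.1797]
tool_rot: [[-0.62, 0.394, -0.679], [0.263, 0.919, 0.293], [0.739, 0.003, -0.673]]
wrist_force: [1.1, -0.8, 2.5]
gripper_width: 0.0514
gripper_force: 0.0
```

Run:
```python
from h import *
f=grab('side');g=grab('top')
c=np.hstack([cv2.resize(x,(390,345),interpolation=cv2.INTER_CUBIC) for x in(f['img'][165:280,180:310],g['img'][150:265,230:360])])
cv2.imwrite('pics/c6.png',c)
def cen(x0,x1,y0,y1,th):
    p=c[y0:y1,x0:x1].min(2);q=np.argwhere(p>th);return q.mean(0)[::-1]+[x0,y0],len(q)
print(cen(192,228,76,106,105),cen(588,616,170,202,105));o=ctrl.get_obs();print(o['wrist_force'],np.abs(o['qvel']).max(),o['position'])
```

```text
(array([206.53395785,  89.95550351]), 427) (array([600.07194245, 187.89928058]), 139)
[ 0.90881032  0.31554601 -0.35119759] 0.006392742734134338 [ 0.64274653 -0.07906988  0.18127251]
```

View pics/c6.png

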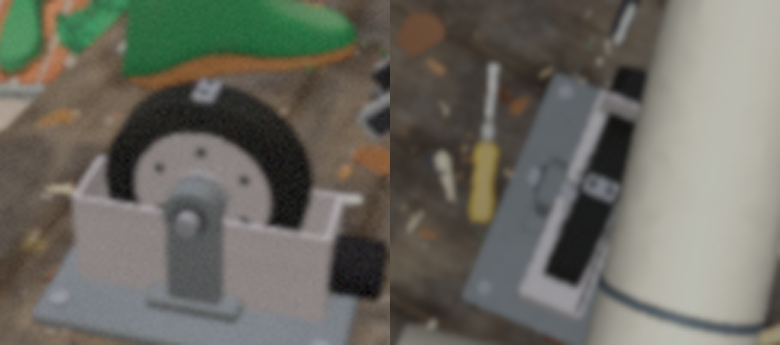

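The gripper is clear of the machine, and the bar sits at (206,90) in the left half and (600,188) in the right. That puts it within about 3° of the top, so I'm handing in.

```bash
python3 -c "
from workcell import ctrl;print(ctrl.close_job())"
```

```text
the job is handed in; nothing more can be done
None
```

The clamp bar is at the top of the wheel, by my camera estimate within about 3° of vertical. The wheel is released, the gripper is clear of the machine and the loose things were not touched; the job is handed in at about 13 s, with no verdict returned.

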